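# Clamp a specimen carrier under the sprung arm of an inspection stand

## Robot

A 7-joint arm with a two-finger parallel gripper is mounted at the origin on a cart in front of the work surface, level with it; the furniture and walls round the work are solid. World frame = base frame: x ahead of the robot, y to its left, z up, the work surface at z = 0. Lengths are in m, angles in rad, forces in N, time in s.
With the tool pointing down it reaches from about 0.425 to 0.875 m from the base axis. Payload 4.7 kg.
Tool frame: the origin (TCP) lies midway between the tips of the shut fingers; the grasp point (between the pads) lies ctrl.grasp_offset behind it (ctrl.grasp_offset is the distance from the TCP to the grasp point, in m); z points along the fingers, y is the line along which they close (so a half turn about z gives the same grasp; the last joint's range is limited). The gripper opens to 87 mm and grips with 3 to 60 N. Pads are 19 mm wide; open, the fingers measure 117 mm over their backs; the gripper's body (75 mm by 190 mm) begins 51 mm behind the grasp point.
Start: joints at [-1.109, 0.321, -0.07, 1.45, 0.023, 1.371, -0.057], TCP at [0.281, 0.586, 0.223] pointing down, gripper open.
Joint ranges: [-2.86, 2.86], [-0.3, 2.09], [-1.38, 1.24], [0.06, 2.45], [-1.56, 4.7], [0.09, 2.05], [-2.69, 2.69]. Speed limits (rad/s): [2.57, 2.57, 3.14, 3.14, 3.14, 3.14, 3.14].

## Interface

Orientations are given as a rotation vector (axis times angle).
In Python, from bench import ctrl gives the robot as it stands. The module is installed in compiled form; this text tells all that it offers.
- The arm moves only by the tool jog_arm, never from a script. Its argument "moves" is one flat list of numbers, 7 for each row, row after row: the shift along the tool's x, y, z in units of 30 cm (1.0 is 30 cm), then the turn, a rotation vector about the tool's x, y, z in units of 60 degrees (1.0 is 60 degrees), then the gripper's target within -1 to 1 (fully open at 1, half-way at 0, shut at -1). In form: [x, y, z, wx, wy, wz, fingers, x, y, z, wx, wy, wz, fingers, ...]. A call has exactly 8 rows; each row is the pose to reach, as a shift and turn from the pose commanded when the call began, along the tool's axes at that moment; what a row does not reach only later rows make up. A row lasts 1/8 s, in which the tool goes at most 62.5 mm and 10.7 degrees, less where a joint would pass 70% of its speed; a pose out of reach is approached as far as the arm can. A call with a number of a shift or a turn outside -1 to 1 is refused whole. A call with a gripper value outside its range is refused whole. The fingers move at their own pace and stop on an object; "newtons" is the grip in N (left out, the last holds). Time passes only in rows, so rows that repeat a pose let the fingers close, or fill a call up. It gives the time, the measured TCP pose, the force, the opening and the grip force at its end, in the units of the state.
- ctrl.get_state(): the state, without advancing time (a new reading comes with each control period).
- ctrl.get_image(name): name is "scene" or "top" or "wrist"; returns a dict with "pixels" (480x640x3 uint8, red, green, blue), "fx", "fy", "cx", "cy" (pixels), "xyz" and "rotation" of the camera in the world; the wrist camera has in their place "tool_from_camera" (4x4, takes a point from camera to tool coordinates, whose origin is the TCP and whose axes are the flange's). Camera axes: x right, y up, looking along -z (the intrinsics and any distortion apply to the point x, -y, -z); pixel columns grow to the right and rows downward; lengths in m; the calibration is good to about 2 mm. A picture is of the moment at which its call begins: read the wrist's pose just before it. There is no depth.
- ctrl.close_job(): hands the job in; it is judged then, once.
The state is a dict: "time": time; "joint_positions": joint angles; "qd": joint speeds; "joint_torque": joint torques, N m; "position": TCP position; "tool_rot": TCP orientation; "ft_force": force on the tool from outside, world axes, zero at the start; "torque": the same for the moment, N m; "grip_width": opening from 0.0 (shut) to 1.0 (fully open); "grip_force": force on a finger pad.
Only numpy, scipy, OpenCV 4.12 (cv2) and the standard library are available. Lean on these libraries where they do the work, as an engineer would, in place of code of your own. Each camera call takes 0.05 s, during which the arm holds its last target. There are 200 camera calls.

## Task

Push the orange wedge key into the narrow channel of the inspection stand so that it props the blue sprung arm open, then slide the aluminium specimen carrier along the wide channel beneath the arm until it meets its stop. Finally draw the wedge out again, so that the arm comes down and clamps the carrier, and leave the wedge lying flat on the worktop clear of the stand; do not disturb the other things.

Things in the scene. Friction and masses are not known exactly. Their poses are not given: they have to be found in the camera images.
- stand: inspection stand, fixed: grey base plate 125 (x) x 140 (y) x 10 mm, its top is the deck. Origin: centre of its underside; parts go in from the open -x end towards +x; z up. On the deck two channels along x between guides 9 mm high (x = -43 to +31 mm, flared mouths from -58): wide one centred on y = +35, 54 mm wide; narrow one centred on y = -45, 28 mm wide; each ends in a stop.
- clamp (a joint): angle (rad) of the blue sprung arm, hinged at the stand's rear (stand x = +49.5, z = 34 mm, axis y); 0 = right down, grows as it opens, at most 0.45; about 0.105 clamping the carrier, 0.19 propped by the wedge. Spring force at the nose 2 to 4 N. The wedge lifts it by a steel bar 10 mm thick across the narrow channel at stand x = -12.5 mm (underside z = 17 mm when down).
- clamp_nose (a point): middle of the underside of the arm's square nose (14 x 30 mm, rubber sole), over the wide channel at stand x = -12.5 mm; 12 mm above the worktop when the arm is down (2 mm above the deck, so that the carrier cannot enter), 23 to 24 mm when propped.
- carrier: loose, 0.12 kg: aluminium plate 95 (x) x 50 (y) x 8 mm, copper disc near its front. Origin: centre of the underside; +x: front end, goes in first. Green grip blade 12 mm thick (y), 20 broad, 48 long, rises from x = -33.5, z = 8 mm and leans 35 degrees from vertical towards -x; grasp it 36 mm up, at x = -54, y = 0, z = 37.5 mm, fingers along the blade, closing along y.
- carrier_home (a point): point on the deck in the wide channel where the carrier's origin lies when its front end touches the stop: stand x = -20, y = +35, z = 10 mm. The stop is 12 mm high, its face at x = +27.5 mm.
- wedge: orange wedge key, loose, 0.08 kg, 102 (x) x 24 (y) mm. Origin: centre of the underside; +x: thin end, goes in first: 4 mm high at x = +51, ramp to 19 mm at +17, flat top to -13, tail 8 mm high to -51 mm. Grip blade as on the carrier, from x = -37, z = 8 mm, leaning to -x; grasp at x = -57.5, y = 0, z = 37.5 mm. Pushing it in takes 4 to 9 N, drawing it out less; it stays in by itself.
- wedge_home (a point): point on the deck in the narrow channel where the wedge's origin lies when its thin end touches the stop (stop face at stand x = +34.5 mm): stand x = -16.5, y = -45, z = 10 mm; the arm's bar then bears on the flat top, and still does up to 10 mm short of it.
- cup: bystander: specimen cup with orange lid, 64 mm wide, 63 mm high; origin centre of the underside
- note_pad: bystander: yellow block of notes, 67 x 68 x 21 mm; origin centre of the underside
- tape_roll: bystander: roll of tape lying flat, 67 mm wide, 19 mm high; origin centre of the underside
- bench_timer: bystander: small white bench timer, 38 x 64 x 61 mm; origin centre of the underside
- marker: bystander: black marker pen lying down, 128 mm long; origin at its middle, underside
- bottle: bystander: small amber bottle with green label, 35 mm wide, 75 mm high; origin centre of the underside
- lamp_bar (a point): front lower edge, mid width, of the lamp bar over the channel mouths: stand x = -62.5, y = 0, z = 140 mm. Bar 30 (x) x 138 (y) mm, up to 162 mm; its posts stand at y = +-65, x = -27 to -17 mm. It leaves no room for an upright gripper at the grips of parts that are home: lean the tool back about 35 degrees, its top away from the stand, in line with the grips.
Not all that is in view belongs to the job. Leave any turquoise look-alike of the carrier alone.

How it is judged:
On the way, in this order (a step that is already met when the one before it is completed fails the run):
1. the wedge in the narrow channel props the arm open (value of joint clamp above 0.165 rad and contact force between wedge and stand above 0.5 N and x of wedge in the frame of wedge_home above -0.015 m and y of wedge in the frame of wedge_home between -0.006 and 0.006 m), for 0.2 s.
2. the carrier lies against its stop under the arm, which the wedge still props open (value of joint clamp above 0.165 rad and contact force between wedge and stand above 0.5 N and x of carrier in the frame of carrier_home above -0.006 m and z of carrier in the frame of carrier_home below 0.004 m and angle between the x axis of carrier and the x axis of stand, either way round below 0.12 rad and y of carrier in the frame of carrier_home between -0.006 and 0.006 m), for 0.2 s.
At the end, for the whole second after the job is handed in: The carrier lies flat in the wide channel within 6 mm of its stop and in line with the channel, with the sprung arm pressing down on it (arm angle 0.08 to 0.14 rad); the wedge lies flat, right way up and at rest on the worktop, not touching the stand (x of carrier in the frame of carrier_home between -0.006 and 0.004 m and y of carrier in the frame of carrier_home between -0.005 and 0.005 m and z of carrier in the frame of carrier_home below 0.003 m and angle between the x axis of carrier and the x axis of stand, either way round below 0.12 rad and value of joint clamp between 0.08 and 0.14 rad and contact force between wedge and stand below 0.05 N and height (world z) of wedge below 0.005 m and angle between wedge's own z axis and vertical below 0.1 rad and linear speed of each of wedge, carrier below 0.02 m/s).
It fails at once if a bystander (cup, note pad, tape roll, timer, marker, bottle) is moved by more than 30 mm (distance of any of cup, note_pad, tape_roll, bench_timer, marker, bottle from where it was at the start of the episode above 0.03 m).
It also fails if it takes over 72 s, if anything falls off the work surface, if the arm or the gripper's body presses on something with over 40 N, if the wrist force passes 120 N, or if a joint passes its speed limit or range.

## Working session

There is one attempt and no reset: what is moved stays moved. The work goes in short steps, Python scripts to look and compute and a tool call to move; the robot and the scene stay as the last step left them, time stands still between calls to the robot, and variables do not carry over. Pictures are saved under pics/ and viewed, at most 10 in all, crops included, and the job is handed in when it is done.

Besides the shell and the picture viewer there is one more tool, called by a JSON object that holds its "api" and its "payload", one argument or row to a line. jog_arm: Moves the arm, as the interface text tells. Its arguments: {"type":"object","properties":{"moves":{"type":"array"},"newtons":{"type":"number"}},"required":["moves"]}

```bash
mkdir -p pics; python3 - <<'E'
from bench import ctrl
import cv2,pickle
s=ctrl.get_state(); print(s, ctrl.grasp_offset)
d={}
for n in("top","scene","wrist"):
    im=ctrl.get_image(n); d[n]=im; cv2.imwrite(f"pics/{n}0.png",im["pixels"][:,:,::-1])
    print(n,{k:v for k,v in im.items() if k!="pixels"})
pickle.dump(d,open("im0.pkl","wb"))
E
```

```text
{'time': 0.0, 'joint_positions': array([-1.10891055,  0.32183436, -0.07007531,  1.45172676,  0.02259179,
        1.37079962, -0.0569052 ]), 'qd': array([-3.10347008e-04,  2.91175624e-04,  7.43291224e-04,  1.03596195e-03,
       -6.35842658e-04, -4.83184845e-05,  1.11704062e-03]), 'joint_torque': array([ 8.31071811e-04, -4.91294646e+01, -4.03444497e-01, -3.12522268e+01,
       -6.39612903e-02,  4.38763504e-02,  1.89925127e-04]), 'position': array([0.28122809, 0.58536856, 0.22142809]), 'tool_rot': array([-0.69741698, -3.06284724,  0.00306416]), 'ft_force': array([ 0.31722809, -0.39359692,  0.70032104]), 'torque': array([ 0.02619956,  0.05166002, -0.05077774]), 'grip_force': 0.0, 'grip_width': 0.9996860266144709} 0.0187
top {'fx': 482.60329466586364, 'fy': 482.60329466586364, 'cx': 315.45386813947573, 'cy': 244.8320838830142, 'xyz': array([ 0.28602541, -0.06578679,  1.55069113]), 'rotation': array([ 0.12742349, -0.11652954, -1.56541637])}
scene {'fx': 546.1044545771413, 'fy': 546.1044545771413, 'cx': 318.424302813513, 'cy': 237.19886757772193, 'xyz': array([-0.30998433,  0.95319697,  0.72410494]), 'rotation': array([ 0.48639088, -1.35776445, -2.10793333])}
wrist {'fx': 407.71036911934635, 'fy': 407.71036911934635, 'cx': 312.8054531985233, 'cy': 240.55667900882207, 'tool_from_camera': array([[ 8.63202293e-04,  9.66754789e-01,  2.55703798e-01,
         6.95520081e-02],
       [ 9.99999621e-01, -8.06365338e-04, -3.27114473e-04,
         7.77452055e-04],
       [-1.10048804e-04,  2.55703984e-01, -9.66755119e-01,
        -1.62051315e-01],
       [ 0.00000000e+00,  0.00000000e+00,  0.00000000e+00,
         1.00000000e+00]])}
```

View pics/top0.png

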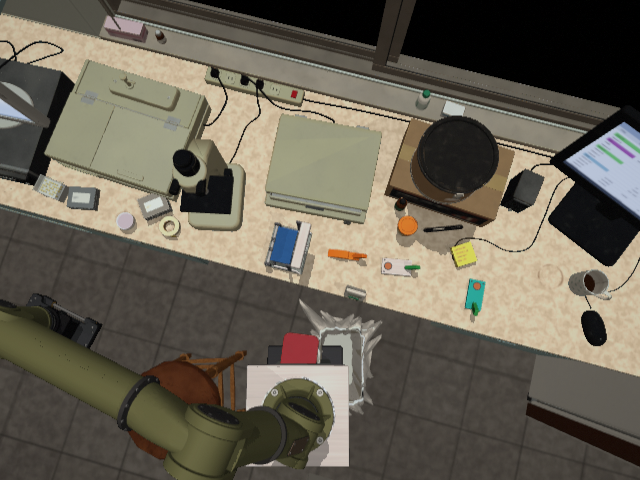

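View pics/scene0.png

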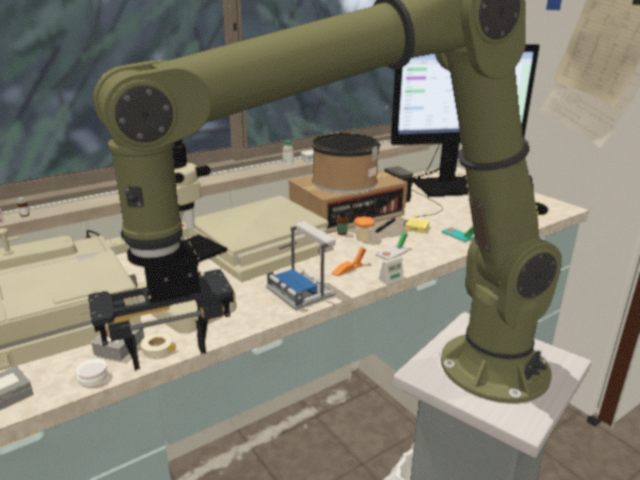

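```bash
cat > h.py <<'E'
import numpy as np,cv2,pickle
from bench import ctrl
from scipy.spatial.transform import Rotation as R
def pose(s): return R.from_rotvec(s["tool_rot"]).as_matrix(),np.array(s["position"])
def cam(im,s=None):
    if "xyz" in im: return R.from_rotvec(im["rotation"]).as_matrix() if np.size(im["rotation"])==3 else im["rotation"],np.array(im["xyz"])
    A,p=pose(s); T=im["tool_from_camera"]; return A@T[:3,:3],A@T[:3,3]+p
def ray(im,uv,z,s=None):
    A,o=cam(im,s); uv=np.atleast_2d(uv).astype(float)
    d=np.c_[(uv[:,0]-im["cx"])/im["fx"],-(uv[:,1]-im["cy"])/im["fy"],-np.ones(len(uv))]@A.T
    return o+d*((z-o[2])/d[:,2])[:,None]
def proj(im,P,s=None):
    A,o=cam(im,s); q=(np.atleast_2d(P)-o)@A
    return np.c_[im["cx"]+im["fx"]*q[:,0]/-q[:,2],im["cy"]-im["fy"]*q[:,1]/-q[:,2]]
def snap(n,f):
    s=ctrl.get_state(); im=ctrl.get_image(n); pickle.dump((s,im),open(f+".pkl","wb"))
    cv2.imwrite(f"pics/{f}.png",im["pixels"][:,:,::-1]); return s,im
def go(p,Rm,s=None):
    "rows units to reach TCP pose p,Rm from the pose measured"
    s=s or ctrl.get_state(); A,q=pose(s)
    print("shift",np.round(A.T@(p-q)/.3,3),"turn",np.round(R.from_matrix(A.T@Rm).as_rotvec()/np.radians(60),3))
E
python3 - <<'E'
from h import *
d=pickle.load(open("im0.pkl","rb")); im=d["top"]
px={"stand":(288,248),"lamp":(303,245),"wedge":(347,254),"carrier":(395,267),"cgrip":(413,267),"turq":(475,292),"cup":(407,226),"pad":(464,254),"timer":(355,292),"marker":(443,228),"bottle":(401,205),"tape":(170,226)}
for k,v in px.items(): print(k,np.round(ray(im,v,0.02)[0],3))
hsv=cv2.cvtColor(im["pixels"],cv2.COLOR_RGB2HSV)
for nm,lo,hi,box in(("orange",(5,150,120),(18,255,255),(320,240,372,268)),("green",(45,100,60),(80,255,255),(395,255,425,280)),("blue",(100,100,60),(125,255,255),(255,215,320,285))):
    m=cv2.inRange(hsv,lo,hi);k=np.zeros_like(m);k[box[1]:box[3],box[0]:box[2]]=255;m&=k
    pts=cv2.findNonZero(m); print(nm,len(pts),cv2.minAreaRect(pts))
c=im["pixels"][205:325,245:505]
cv2.imwrite("pics/crop0.png",cv2.resize(c,(780,360),interpolation=cv2.INTER_CUBIC)[:,:,::-1])
E
```

```text
stand [0.515 0.033 0.02 ]
lamp [ 0.525 -0.015  0.02 ]
wedge [ 0.496 -0.156  0.02 ]
carrier [ 0.455 -0.308  0.02 ]
cgrip [ 0.455 -0.366  0.02 ]
turq [ 0.376 -0.559  0.02 ]
cup [ 0.588 -0.35   0.02 ]
pad [ 0.497 -0.529  0.02 ]
timer [ 0.375 -0.18   0.02 ]
marker [ 0.581 -0.466  0.02 ]
bottle [ 0.657 -0.332  0.02 ]
tape [0.587 0.416 0.02 ]
orange 253 ((346.9100036621094, 254.62997436523438), (38.466609954833984, 7.49533224105835), 8.13010311126709)
green 45 ((412.0, 267.0), (2.0, 14.0), 90.0)
blue 699 ((283.70587158203125, 245.17648315429688), (20.372989654541016, 34.92512893676758), 14.03624439239502)
```

View pics/crop0.png

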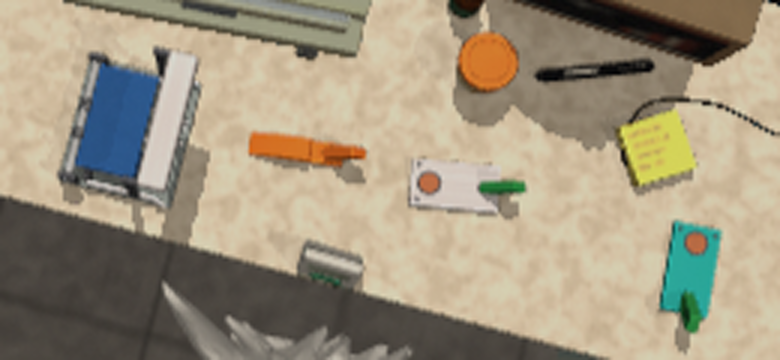

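Crop: the candidates for the wedge are the orange key at full-image (347,254) and the orange cup lid at (407,226), so I take the key. For the carrier they are the silver plate with copper disc and green grip at (395,267) and the turquoise look-alike at (475,292), so I take the silver one. The stand is at (288,248), with its mouth under the lamp bar on the right. Next I go over them with the wrist camera.

{"api": "jog_arm", "payload": {
  "moves": [-0.9, -0.9, -0.1, 0, 0, 0.64, 1, -0.9, -0.9, -0.1, 0, 0, 0.64, 1, -0.9, -0.9, -0.1, 0, 0, 0.64, 1, -0.9, -0.9, -0.1, 0, 0, 0.64, 1, -0.9, -0.9, -0.1, 0, 0, 0.64, 1, -0.9, -0.9, -0.1, 0, 0, 0.64, 1, -0.9, -0.9, -0.1, 0, 0, 0.64, 1, -0.9, -0.9, -0.1, 0, 0, 0.64, 1]
}}

```text
time: 1.15
position: [0.4078, 0.2257, 0.2526]
tool_rot: [-1.667, -2.662, -0.001]
ft_force: [-0.6, -0.2, 0.4]
grip_width: 1.0
grip_force: 0.0
```

{"api": "jog_arm", "payload": {
  "moves": [-0.91, -0.1, 0, 0, 0, 0.64, 1, -0.91, -0.1, 0, 0, 0, 0.64, 1, -0.91, -0.1, 0, 0, 0, 0.64, 1, -0.91, -0.1, 0, 0, 0, 0.64, 1, -0.91, -0.1, 0, 0, 0, 0.64, 1, -0.91, -0.1, 0, 0, 0, 0.64, 1, -0.91, -0.1, 0, 0, 0, 0.64, 1, -0.91, -0.1, 0, 0, 0, 0.64, 1]
}}

```text
time: 2.15
position: [0.5002, -0.0306, 0.2524]
tool_rot: [-2.445, -1.972, 0.0]
ft_force: [-0.8, -0.4, -0.2]
grip_width: 1.0
grip_force: 0.0
```

```bash
python3 - <<'E'
from h import *
s,im=snap("wrist","w1"); print(s["time"],s["position"],s["tool_rot"],s["joint_positions"])
E
```

```text
2.15 [ 0.50024701 -0.03057749  0.25236741] [-2.44498026e+00 -1.97182597e+00  1.10663435e-04] [-0.53024725 -0.02856757  0.53231217  1.78343801  0.01435081  1.38320326
 -0.21423376]
```

View pics/w1.png

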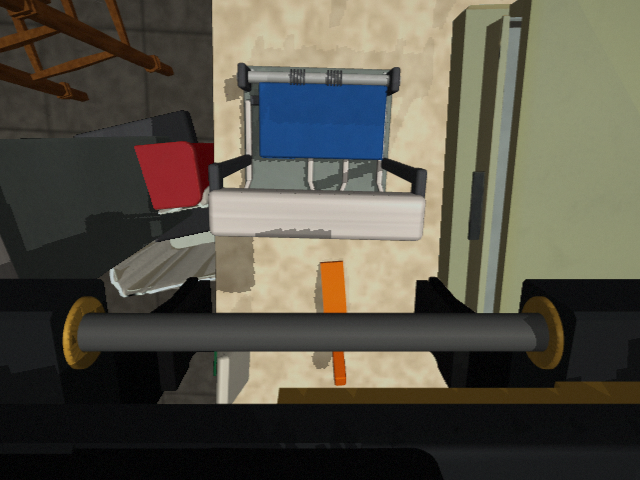

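```bash
python3 - <<'E'
from h import *
s,im=pickle.load(open("w1.pkl","rb")); p=im["pixels"]; hsv=cv2.cvtColor(p,cv2.COLOR_RGB2HSV)
m=cv2.inRange(hsv,(5,150,120),(18,255,255)); m[:,:300]=0; m[:,365:]=0; m[:255]=0
for r in list(range(258,270,2))+list(range(270,392,6)):
    c=np.nonzero(m[r])[0]; print(r,(c.min(),c.max(),len(c)) if len(c) else None,end="; ")
w=cv2.inRange(hsv,(0,0,130),(180,45,255)); 
print()
for c in (220,240,270,300,330,360,390,415):
    r=np.nonzero(w[170:260,c])[0]+170; print(c,r.min(),r.max(),p[r.max()-3:r.max()+4,c].sum(1))
for r in (200,210,220,230):
    c=np.nonzero(w[r,195:440])[0]+195; print(r,c.min(),c.max())
b=cv2.inRange(hsv,(100,120,60),(125,255,255)); b[:,:250]=0;b[200:]=0;b[:,400:]=0; print(cv2.minAreaRect(cv2.findNonZero(b)))
E
```

```text
258 None; 260 None; 262 (np.int64(326), np.int64(342), 17); 264 (np.int64(320), np.int64(342), 23); 266 (np.int64(321), np.int64(342), 22); 268 (np.int64(321), np.int64(343), 23); 270 (np.int64(321), np.int64(343), 23); 276 (np.int64(321), np.int64(343), 23); 282 (np.int64(322), np.int64(344), 23); 288 (np.int64(322), np.int64(344), 23); 294 (np.int64(322), np.int64(345), 24); 300 (np.int64(323), np.int64(345), 23); 306 (np.int64(323), np.int64(345), 23); 312 (np.int64(323), np.int64(346), 24); 318 None; 324 None; 330 None; 336 None; 342 None; 348 None; 354 (np.int64(333), np.int64(343), 11); 360 (np.int64(333), np.int64(343), 11); 366 (np.int64(334), np.int64(344), 11); 372 (np.int64(334), np.int64(345), 12); 378 (np.int64(335), np.int64(345), 11); 384 (np.int64(335), np.int64(344), 10); 390 None; 
220 191 235 [533 492 449 383 310 370 371]
240 192 235 [562 507 463 419 267 347 348]
270 175 231 [585 584 460 378 367 347 312]
300 193 255 [586 588 589 582 577 578 574]
330 174 232 [575 383 369 372 365 356 322]
360 184 238 [557 495 449 402 286 514 521]
390 196 239 [542 485 438 399 392 559 568]
415 196 239 [579 519 474 423 332 523 539]
200 202 424
210 210 424
220 210 423
230 211 422
((322.05914306640625, 121.28157043457031), (128.1144561767578, 75.7064208984375), 1.527525544166565)
```

```bash
python3 - <<'E'
from h import *
s,im=pickle.load(open("w1.pkl","rb"))
L,Rr=ray(im,[(210,235),(423.5,239)],.158,s); print("lamp ends",L,Rr,np.linalg.norm(L-Rr))
ys=(L-Rr)/np.linalg.norm(L-Rr); xs=np.array([ys[1],-ys[0],0]); m=(L+Rr)/2
print("lamp mid",m,"head",np.degrees(np.arctan2(xs[1],xs[0])),"stand origin",m+.0625*xs)
f=ray(im,(331.3,262),.003,s)[0]; f2=ray(im,(331.8,266),.005,s)[0]
t=ray(im,(339.5,360),.043,s)[0]; t2=ray(im,(340,384),.047,s)[0]
g=ray(im,(334.2,306),.019,s)[0]
h=f-t;print("wedge thin end",f,"tip",t,t2,"flat",g,"head",np.degrees(np.arctan2(h[1],h[0])),np.degrees(np.arctan2(*(f-g)[[1,0]])))
E
```

```text
lamp ends [ 0.43676598 -0.01036562  0.158     ] [ 0.57166049 -0.0422037   0.158     ] 0.13860083640062915
lamp mid [ 0.50421324 -0.02628466  0.158     ] head 76.71996784371052 stand origin [0.51857015 0.03454403 0.158     ]
wedge thin end [ 0.50660143 -0.09512807  0.003     ] tip [ 0.49469807 -0.18680419  0.043     ] [ 0.49004392 -0.21161097  0.047     ] flat [ 0.50026656 -0.13795966  0.019     ] head 82.6020254635293 81.58684847579057
```

```bash
cat >> h.py <<'E'
OFF=0.0187
def ori(head,lean=35):
    h,l=np.radians(head),np.radians(lean); d=np.array([np.cos(h),np.sin(h),0]); Z=np.array([0,0,1.])
    x=np.cos(l)*d+np.sin(l)*Z; z=np.sin(l)*d-np.cos(l)*Z; return np.c_[x,np.cross(z,x),z]
def tcp(g,head,lean=35,back=0): Rm=ori(head,lean); return np.array(g)+Rm[:,2]*(OFF-back),Rm
E
python3 - <<'E'
from h import *
go(*tcp((.4915,-.2025,.0375),82,back=.10))
E
```

```text
shift [-0.72   0.105  0.494] turn [ 0.021  0.583 -0.069]
```

{"api": "jog_arm", "payload": {
  "moves": [-0.72, 0.105, 0.3, 0.02, 0.583, -0.07, 0.3, -0.72, 0.105, 0.494, 0.02, 0.583, -0.07, 0.3, -0.72, 0.105, 0.494, 0.02, 0.583, -0.07, 0.3, -0.72, 0.105, 0.494, 0.02, 0.583, -0.07, 0.3, -0.72, 0.105, 0.494, 0.02, 0.583, -0.07, 0.3, -0.72, 0.105, 0.494, 0.02, 0.583, -0.07, 0.3, -0.72, 0.105, 0.494, 0.02, 0.583, -0.07, 0.3, -0.72, 0.105, 0.494, 0.02, 0.583, -0.07, 0.3]
}}

```text
time: 3.2
position: [0.4862, -0.2486, 0.1062]
tool_rot: [-2.014, -1.756, -0.641]
ft_force: [0.2, 0.3, -0.2]
grip_width: 0.651
grip_force: 0.0
```

```bash
python3 - <<'E'
from h import *
s,im=snap("wrist","w2"); print(s["time"],s["position"],s["joint_positions"])
go(*tcp((.4915,-.2025,.0375),82))
E
```

```text
3.2 [ 0.48623054 -0.24859077  0.10623451] [ 0.14768263  0.56883786  0.79126942  1.67823164 -0.79957219  1.59513492
  1.02130374]
shift [-0.005 -0.006  0.339] turn [ 0.004 -0.001  0.004]
```

View pics/w2.png

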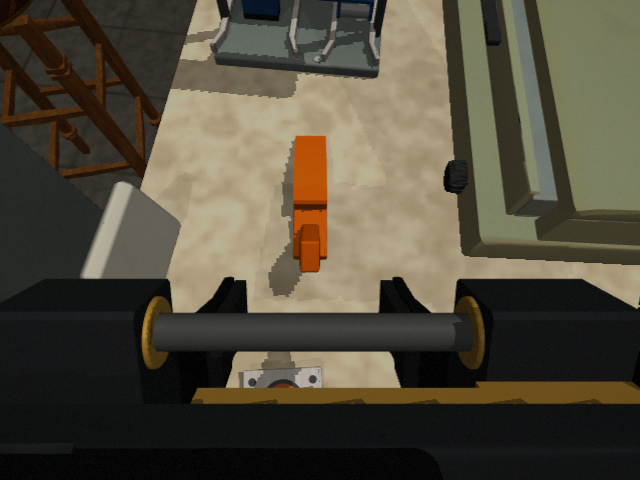

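```bash
python3 - <<'E'
from h import *
s,im=pickle.load(open("w2.pkl","rb")); p=im["pixels"]; hsv=cv2.cvtColor(p,cv2.COLOR_RGB2HSV)
m=cv2.inRange(hsv,(2,150,60),(18,255,255)); m[:,:280]=0; m[:,345:]=0; m[:100]=0; m[275:]=0
for r in (136,140,160,180,198,210,230,250,258,264,270):
    c=np.nonzero(m[r])[0]; print(r,(c.min(),c.max()) if len(c) else None,end="; ")
A,o=pose(s)
f=ray(im,(310.5,136),.003,s)[0]
b=ray(im,(310.5,262),.044,s)[0]
for q in(f,b): print(q,(A.T@(q-o))*1000)
cv2.imwrite("pics/crop2.png",cv2.resize(p[0:100,190:400],(798,380),interpolation=cv2.INTER_CUBIC)[:,:,::-1])
E
```

```text
136 (np.int64(296), np.int64(325)); 140 (np.int64(295), np.int64(325)); 160 (np.int64(294), np.int64(326)); 180 (np.int64(293), np.int64(326)); 198 (np.int64(293), np.int64(326)); 210 (np.int64(294), np.int64(326)); 230 (np.int64(293), np.int64(326)); 250 (np.int64(293), np.int64(326)); 258 (np.int64(294), np.int64(325)); 264 (np.int64(300), np.int64(319)); 270 (np.int64(301), np.int64(318)); [ 0.50659886 -0.09483018  0.003     ] [ 67.70187903  -1.62927748 173.57519879]
[ 0.49066959 -0.21138546  0.044     ] [-5.06495041 -1.08056807 72.45862673]
```

View pics/crop2.png

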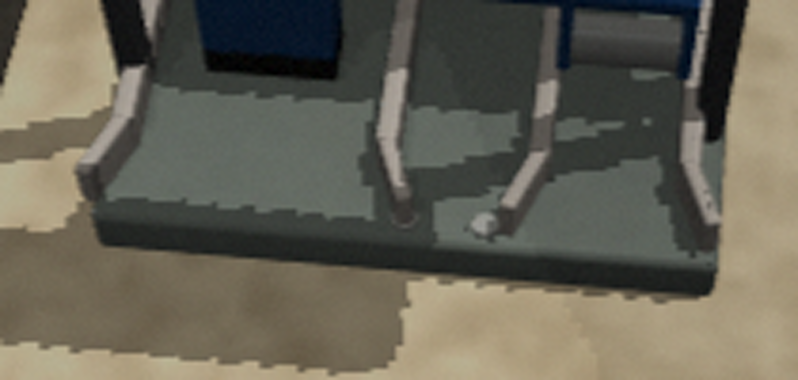

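{"api": "jog_arm", "payload": {
  "moves": [-0.002, -0.004, 0.17, 0, 0, 0, 0.2, -0.004, -0.004, 0.3, 0, 0, 0, 0.2, -0.004, -0.004, 0.339, 0, 0, 0, 0.2, -0.004, -0.004, 0.339, 0, 0, 0, -1, -0.004, -0.004, 0.339, 0, 0, 0, -1, -0.004, -0.004, 0.339, 0, 0, 0, -1, -0.004, -0.004, 0.339, 0, 0, 0, -1, -0.004, -0.004, 0.339, 0, 0, 0, -1],
  "newtons": 40
}}

```text
time: 4.25
position: [0.4918, -0.1942, 0.0206]
tool_rot: [-2.019, -1.75, -0.638]
ft_force: [0.1, -0.6, 1.3]
grip_width: 0.135
grip_force: 40.0
```

```bash
python3 - <<'E'
from h import *
s,im=pickle.load(open("w2.pkl","rb"))
L0,R0=ray(im,[(216.8,64.5),(377.4,77.9)],0,s); L1,R1=ray(im,[(215,54),(378.4,67.9)],.01,s)
for L,Rr in((L0,R0),(L1,R1)):
    y=(L-Rr)/np.linalg.norm(L-Rr); x=np.array([y[1],-y[0],0]); print(np.linalg.norm(L-Rr),np.degrees(np.arctan2(x[1],x[0])),(L+Rr)/2+.0625*x)
# guide mouth tips, z=.019, stand x=-58
for q in((213,44),(296.5,54),(324,55),(378,58)): print(ray(im,q,.019,s)[0])
s=ctrl.get_state(); print(s["position"],s["grip_width"],s["grip_force"])
E
```

```text
0.13907702307920589 76.40494671750007 [0.51863507 0.03464864 0.        ]
0.13798820606157206 76.23442963634852 [0.51896445 0.03616672 0.01      ]
[ 0.43749402 -0.00653164  0.019     ]
[ 0.5044411  -0.02611234  0.019     ]
[ 0.52656439 -0.03011373  0.019     ]
[ 0.56971962 -0.03901741  0.019     ]
[ 0.49175761 -0.19418266  0.02055064] 0.13524430339940474 40.00072091817856
```

```bash
cat >> h.py <<'E'
HD=76.4; SO=np.array([.5188,.0352]); XS=np.array([np.cos(np.radians(HD)),np.sin(np.radians(HD))]); YS=np.array([-XS[1],XS[0]])
def st(x,y,z): return np.r_[SO+x*XS+y*YS,z]
def inst(P): q=np.array(P)[:2]-SO; return np.round([q@XS*1000,q@YS*1000,P[2]*1000],1)
E
python3 - <<'E'
from h import *
s=ctrl.get_state(); A,p=pose(s); print("head",np.degrees(np.arctan2(A[1,0],A[0,0])),"lean",np.degrees(np.arcsin(A[2,0])),inst(p))
for X,z in((-.135,.0206+.03),):
    go(st(X-.048,-.045,z),ori(HD))
E
```

```text
head 81.91136468297022 lean 34.98276732993991 [-229.3  -27.7   20.6]
shift [0.179 0.072 0.003] turn [-0.05   0.     0.075]
```

{"api": "jog_arm", "payload": {
  "moves": [0.03, 0, -0.04, 0, 0, 0, -1, 0.057, 0, -0.082, 0, 0, 0, -1, 0.12, 0.03, -0.04, -0.025, 0, 0.037, -1, 0.179, 0.072, 0.003, -0.05, 0, 0.075, -1, 0.179, 0.072, 0.003, -0.05, 0, 0.075, -1, 0.179, 0.072, 0.003, -0.05, 0, 0.075, -1, 0.179, 0.072, 0.003, -0.05, 0, 0.075, -1, 0.179, 0.072, 0.003, -0.05, 0, 0.075, -1]
}}

```text
time: 5.25
position: [0.5191, -0.1537, 0.0504]
tool_rot: [-2.112, -1.661, -0.665]
ft_force: [0.6, 0.2, -1.2]
grip_width: 0.135
grip_force: 40.0
```

```bash
python3 - <<'E'
from h import *
s,im=snap("wrist","w3"); A,p=pose(s); print(s["time"],"head",np.degrees(np.arctan2(A[1,0],A[0,0])),inst(p),s["ft_force"])
c=im["pixels"][0:290,140:480]; cv2.imwrite("pics/crop3.png",cv2.resize(c,(703,600),interpolation=cv2.INTER_CUBIC)[:,:,::-1])
E
```

```text
5.25 head 76.37072790438106 [-183.5  -44.7   50.4] [ 0.61987184  0.24275907 -1.22459108]
```

View pics/crop3.png

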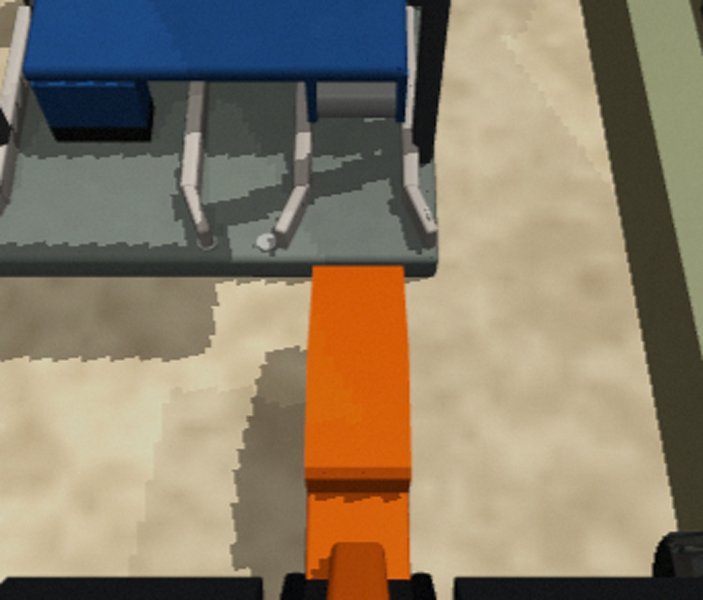

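The wedge thin end is centred on (313,129) and the narrow channel's straight guides on (313,72). The stand's front edge runs level across the image, so the wedge is aligned. Lower it and start it in.

{"api": "jog_arm", "payload": {
  "moves": [-0.02, 0, 0.03, 0, 0, 0, -1, -0.037, 0, 0.053, 0, 0, 0, -1, -0.01, 0, 0.072, 0, 0, 0, -1, 0.017, 0, 0.091, 0, 0, 0, -1, 0.045, 0, 0.11, 0, 0, 0, -1, 0.072, 0, 0.13, 0, 0, 0, -1, 0.1, 0, 0.149, 0, 0, 0, -1, 0.127, 0, 0.168, 0, 0, 0, -1]
}}

```text
time: 6.3
position: [0.5336, -0.0935, 0.0311]
tool_rot: [-2.11, -1.662, -0.666]
ft_force: [1.2, -0.7, -1.1]
grip_width: 0.133
grip_force: 40.0
```

```bash
python3 - <<'E'
from h import *
s=ctrl.get_state(); A,p=pose(s); print(s["time"],"head",np.degrees(np.arctan2(A[1,0],A[0,0])),inst(p),A.T@s["ft_force"])
E
```

```text
6.3 head 76.45144908335047 [-121.6  -44.7   31.1] [-0.99919573  1.30224519  0.63131394]
```

{"api": "jog_arm", "payload": {
  "moves": [0.015, 0, 0.011, 0, 0, 0, -1, 0.031, 0, 0.022, 0, 0, 0, -1, 0.046, 0, 0.032, 0, 0, 0, -1, 0.061, 0, 0.043, 0, 0, 0, -1, 0.077, 0, 0.054, 0, 0, 0, -1, 0.092, 0, 0.065, 0, 0, 0, -1, 0.108, 0, 0.075, 0, 0, 0, -1, 0.123, 0, 0.086, 0, 0, 0, -1]
}}

```text
time: 7.3
position: [0.5441, -0.0554, 0.0309]
tool_rot: [-2.12, -1.661, -0.664]
ft_force: [-1.3, -8.0, 1.4]
grip_width: 0.129
grip_force: 40.0
```

{"api": "jog_arm", "payload": {
  "moves": [0.005, 0, 0.004, 0, 0, 0, -1, 0.01, 0, 0.007, 0, 0, 0, -1, 0.015, 0, 0.01, 0, 0, 0, -1, 0.019, 0, 0.013, 0, 0, 0, -1, 0.022, 0, 0.015, 0, 0, 0, -1, 0.025, 0, 0.017, 0, 0, 0, -1, 0.027, 0, 0.019, 0, 0, 0, -1, 0.027, 0, 0.019, 0, 0, 0, -1]
}}

```text
time: 8.3
position: [0.5461, -0.0407, 0.0309]
tool_rot: [-2.11, -1.662, -0.665]
ft_force: [-1.4, -2.7, -3.6]
grip_width: 0.135
grip_force: 40.0
```

```bash
python3 - <<'E'
from h import *
s,im=snap("wrist","w4"); A,p=pose(s); print(s["time"],"head",np.degrees(np.arctan2(A[1,0],A[0,0])),inst(p),A.T@s["ft_force"])
f=s["ft_force"]; print("along xs",f[:2]@XS,"ys",f[:2]@YS,f[2])
E
```

```text
8.3 head 76.43358938872049 [-67.3 -44.3  30.9] [-4.51512044 -0.75136804  1.21275727]
along xs -3.0031533210617454 ys 0.7505271132544927 -3.5832144650788096
```

{"api": "jog_arm", "payload": {
  "moves": [0.003, 0, 0.002, 0, 0, 0, -1, 0.006, 0, 0.004, 0, 0, 0, -1, 0.008, 0, 0.006, 0, 0, 0, -1, 0.01, 0, 0.007, 0, 0, 0, -1, 0.01, 0, 0.007, 0, 0, 0, -1, 0.01, 0, 0.007, 0, 0, 0, -1, 0.01, 0, 0.007, 0, 0, 0, -1, 0.01, 0, 0.007, 0, 0, 0, -1]
}}

```text
time: 9.35
position: [0.5463, -0.0407, 0.0309]
tool_rot: [-2.115, -1.662, -0.663]
ft_force: [-4.6, -9.8, 1.5]
grip_width: 0.132
grip_force: 40.0
```

```bash
python3 - <<'E'
from h import *
s,im=snap("wrist","w4"); A,p=pose(s); print(s["time"],"head",np.degrees(np.arctan2(A[1,0],A[0,0])),inst(p))
f=s["ft_force"]; print("along xs",f[:2]@XS,"ys",f[:2]@YS,f[2])
c=im["pixels"][0:290,60:480]; cv2.imwrite("pics/crop4.png",cv2.resize(c,(700,483),interpolation=cv2.INTER_CUBIC)[:,:,::-1])
E
```

```text
9.35 head 76.30454562405485 [-67.3 -44.5  30.9]
along xs -10.564604995554893 ys 2.177759573629963 1.5490827409196903
```

View pics/crop4.png

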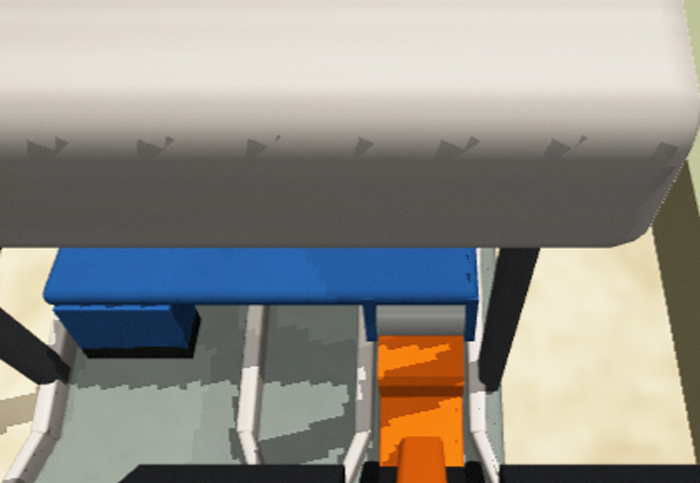

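{"api": "jog_arm", "payload": {
  "moves": [-0.002, 0, -0.002, 0, 0, 0, 0, -0.002, 0, -0.002, 0, 0, 0, 0, -0.002, 0, -0.002, 0, 0, 0, 0, -0.002, 0, -0.002, 0, 0, 0, 0, 0, 0, -0.1, 0, 0, 0, 0, 0, 0, -0.2, 0, 0, 0, 0, 0, 0, -0.35, 0, 0, 0, 0, 0, 0, -0.5, 0, 0, 0, 0]
}}

```text
time: 10.4
position: [0.5267, -0.1211, 0.1551]
tool_rot: [-2.109, -1.662, -0.665]
ft_force: [1.2, -0.5, 0.1]
grip_width: 0.5
grip_force: 0.0
```

```bash
python3 - <<'E'
from h import *
d=pickle.load(open("im0.pkl","rb")); f=ray(d["top"],(382.3,266.2),.008)[0]
s2,im2=pickle.load(open("w2.pkl","rb")); p=im2["pixels"]
fl,fr=ray(im2,[(244,369),(322,366)],.008,s2); print("front top",f,"w2",fl,fr,np.linalg.norm(fl-fr))
y=fl-fr; h=np.degrees(np.arctan2(-y[0],y[1])); print("head",h)
s=ctrl.get_state(); print(s["time"],inst(s["position"]))
m=(fl+fr)/2; dd=np.array([np.cos(np.radians(h)),np.sin(np.radians(h)),0]); g=m-.1015*dd; g[2]=.0375; print("grasp",g)
go(*tcp(g,h,back=.10))
E
```

```text
front top [ 0.45852681 -0.26953734  0.008     ] w2 [ 0.44081892 -0.2648738   0.008     ] [ 0.49006915 -0.2698482   0.008     ] 0.04950080889043126
head 84.2325329527294
10.4 [-150.1  -44.4  155.1]
grasp [ 0.45524416 -0.3683472   0.0375    ]
shift [-0.925 -0.018 -0.441] turn [ 0.074 -0.001 -0.106]
```

{"api": "jog_arm", "payload": {
  "moves": [-0.925, -0.018, -0.441, 0.074, 0, -0.106, 0.2, -0.925, -0.018, -0.441, 0.074, 0, -0.106, 0.2, -0.925, -0.018, -0.441, 0.074, 0, -0.106, 0.2, -0.925, -0.018, -0.441, 0.074, 0, -0.106, 0.2, -0.925, -0.018, -0.441, 0.074, 0, -0.106, 0.2, -0.925, -0.018, -0.441, 0.074, 0, -0.106, 0.2, -0.925, -0.018, -0.441, 0.074, 0, -0.106, 0.2, -0.925, -0.018, -0.441, 0.074, 0, -0.106, 0.2]
}}

```text
time: 11.4
position: [0.4522, -0.4127, 0.1037]
tool_rot: [-1.973, -1.789, -0.625]
ft_force: [-0.7, 0.1, 0.6]
grip_width: 0.597
grip_force: 0.0
```

```bash
python3 - <<'E'
from h import *
s,im=snap("wrist","w5"); print(s["time"],s["position"],s["joint_positions"])
E
```

```text
11.4 [ 0.45216959 -0.41271316  0.10370846] [ 0.44201005  0.80139347  0.79089449  1.35023844 -0.8055385   1.79122036
  1.1892912 ]
```

View pics/w5.png

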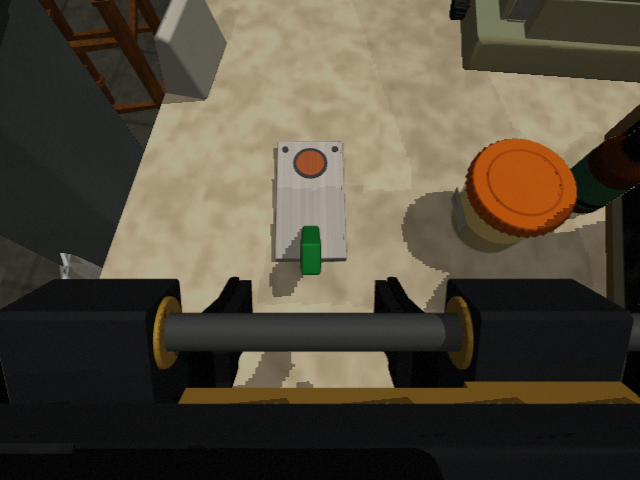

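```bash
python3 - <<'E'
from h import *
s,im=pickle.load(open("w5.pkl","rb")); hsv=cv2.cvtColor(im["pixels"],cv2.COLOR_RGB2HSV)
m=cv2.inRange(hsv,(45,100,40),(80,255,255)); m[:,:280]=0; m[:,340:]=0; m[:210]=0; m[285:]=0
for r in (230,245,255,265,272,275):
    c=np.nonzero(m[r])[0]; print(r,(c.min(),c.max()) if len(c) else None,end="; ")
A,o=pose(s); T=lambda q:np.round((A.T@(q-o))*1000,1)
rb=np.nonzero(m.any(1))[0].max(); cb=np.nonzero(m[265])[0].mean()
b=ray(im,(cb,265),.044,s)[0]; print(rb,cb,T(b))
fl,fr=ray(im,[(278,142),(342.5,142)],.008,s); bl,br=ray(im,[(273.5,262),(346.5,261)],.008,s)
print(T(fl),T(fr),T(bl),T(br),np.linalg.norm(fl-fr),np.linalg.norm(fl-bl))
f=(fl+fr)/2; k=(bl+br)/2; h=f-k; hd=np.degrees(np.arctan2(h[1],h[0])); print("front",f,"head",hd)
c=(f+k)/2; h/=np.linalg.norm(h); g=c-.054*h; g[2]=.0375; print("grasp",g); go(*tcp(g,hd),s)
E
```

```text
230 (np.int64(303), np.int64(318)); 245 (np.int64(301), np.int64(320)); 255 (np.int64(301), np.int64(320)); 265 (np.int64(301), np.int64(320)); 272 (np.int64(301), np.int64(319)); 275 None; 274 310.5 [-5.8 -1.  68.9]
[ 63.3 -26.6 161.3] [ 63.3  23.1 161.4] [-15.8 -26.7 105.8] [-15.2  23.5 106.3] 0.04968432311712103 0.09663814997962245
front [ 0.46485221 -0.26875032  0.008     ] head 84.42785369944201
grasp [ 0.45493387 -0.37041424  0.0375    ]
shift [-0.011 -0.005  0.324] turn [ 0.002 -0.001 -0.   ]
```

{"api": "jog_arm", "payload": {
  "moves": [-0.004, -0.004, 0.17, 0, 0, 0, 0.1, -0.009, -0.004, 0.28, 0, 0, 0, 0.1, -0.009, -0.004, 0.326, 0, 0, 0, 0.1, -0.009, -0.004, 0.326, 0, 0, 0, -1, -0.009, -0.004, 0.326, 0, 0, 0, -1, -0.009, -0.004, 0.326, 0, 0, 0, -1, -0.009, -0.004, 0.326, 0, 0, 0, -1, -0.009, -0.004, 0.326, 0, 0, 0, -1],
  "newtons": 40
}}

```text
time: 12.45
position: [0.455, -0.3614, 0.0219]
tool_rot: [-1.978, -1.786, -0.624]
ft_force: [-0.7, -0.9, 1.4]
grip_width: 0.139
grip_force: 40.0
```

```bash
python3 - <<'E'
from h import *
s=ctrl.get_state(); A,p=pose(s); hd=np.degrees(np.arctan2(A[1,0],A[0,0])); print("head",hd,"lean",np.degrees(np.arcsin(A[2,0])),p,s["grip_width"])
f=np.array([.46485,-.26875]); d=A[:2,0]/np.linalg.norm(A[:2,0]); print("front ahead of tcp",(f-p[:2])@d*1000)
go(st(-.20,.035,p[2]+.04),ori(HD))
E
```

```text
head 84.19515490570615 lean 34.96084620931601 [ 0.45497169 -0.3613855   0.02187215] 0.13907833375862613
front ahead of tcp 93.15957851914092
shift [ 0.644 -0.128  0.287] turn [-0.074  0.001  0.106]
```

{"api": "jog_arm", "payload": {
  "moves": [0.067, 0, -0.095, 0, 0, 0, -1, 0.134, 0, -0.191, 0, 0, 0, -1, 0.25, -0.03, -0.11, -0.02, 0, 0.03, -1, 0.4, -0.06, 0, -0.04, 0, 0.06, -1, 0.55, -0.1, 0.1, -0.06, 0, 0.09, -1, 0.7, -0.128, 0.205, -0.074, 0, 0.106, -1, 0.7, -0.128, 0.205, -0.074, 0, 0.106, -1, 0.7, -0.128, 0.205, -0.074, 0, 0.106, -1]
}}

```text
time: 13.45
position: [0.4379, -0.151, 0.0918]
tool_rot: [-2.111, -1.663, -0.666]
ft_force: [0.0, 0.5, -0.9]
grip_width: 0.134
grip_force: 40.0
```

```bash
python3 - <<'E'
from h import *
s,im=snap("wrist","w6"); A,p=pose(s); print(s["time"],"head",np.degrees(np.arctan2(A[1,0],A[0,0])),inst(p),s["ft_force"])
cv2.imwrite("pics/crop6.png",im["pixels"][0:290,100:520,::-1])
go(st(-.165,.035,.0219+.0125),ori(HD))
E
```

```text
13.45 head 76.49776899351473 [-200.    34.8   91.8] [ 0.03945639  0.46359911 -0.86194582]
shift [-0.011 -0.002  0.225] turn [0.001 0.001 0.   ]
```

View pics/crop6.png

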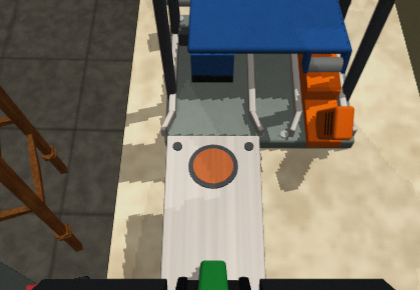

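{"api": "jog_arm", "payload": {
  "moves": [-0.06, 0, 0.085, 0, 0, 0, -1, -0.1126, 0, 0.161, 0, 0, 0, -1, -0.1126, 0, 0.161, 0, 0, 0, -1, -0.075, -0.001, 0.188, 0, 0, 0, -1, -0.035, -0.001, 0.215, 0, 0, 0, -1, 0, -0.001, 0.24, 0, 0, 0, -1, 0.03, -0.001, 0.26, 0, 0, 0, -1, 0.051, -0.001, 0.2755, 0, 0, 0, -1]
}}

```text
time: 14.5
position: [0.4517, -0.0912, 0.0329]
tool_rot: [-2.109, -1.663, -0.666]
ft_force: [-0.3, -0.9, -1.2]
grip_width: 0.136
grip_force: 40.0
```

```bash
python3 - <<'E'
from h import *
s,im=snap("wrist","w7"); A,p=pose(s); print(s["time"],"head",np.degrees(np.arctan2(A[1,0],A[0,0])),inst(p))
f=s["ft_force"]; print("along xs",f[:2]@XS,"ys",f[:2]@YS,f[2])
E
```

```text
14.5 head 76.51653126848797 [-138.6   35.5   32.9]
along xs -0.9118291496310561 ys 0.0808048951307915 -1.2030924602603466
```

{"api": "jog_arm", "payload": {
  "moves": [0.0225, 0, 0.0158, 0, 0, 0, -1, 0.045, 0.001, 0.0316, 0, 0, 0, -1, 0.0675, 0.001, 0.0474, 0, 0, 0, -1, 0.09, 0.001, 0.0632, 0, 0, 0, -1, 0.1125, 0.001, 0.079, 0, 0, 0, -1, 0.135, 0.001, 0.0948, 0, 0, 0, -1, 0.1575, 0.001, 0.11, 0, 0, 0, -1, 0.18, 0.001, 0.126, 0, 0, 0, -1]
}}

```text
time: 15.55
position: [0.4673, -0.0278, 0.0326]
tool_rot: [-2.11, -1.662, -0.665]
ft_force: [-0.2, 0.7, -2.3]
grip_width: 0.135
grip_force: 40.0
```

{"api": "jog_arm", "payload": {
  "moves": [0.004, 0, 0.003, 0, 0, 0, -1, 0.008, 0, 0.006, 0, 0, 0, -1, 0.012, 0, 0.0085, 0, 0, 0, -1, 0.016, 0, 0.0115, 0, 0, 0, -1, 0.019, 0, 0.0135, 0, 0, 0, -1, 0.022, 0, 0.0155, 0, 0, 0, -1, 0.022, 0, 0.0155, 0, 0, 0, -1, 0.022, 0, 0.0155, 0, 0, 0, -1]
}}

```text
time: 16.55
position: [0.4688, -0.023, 0.0322]
tool_rot: [-2.115, -1.662, -0.664]
ft_force: [-3.2, -7.6, 1.2]
grip_width: 0.135
grip_force: 40.0
```

```bash
python3 - <<'E'
from h import *
s=ctrl.get_state(); A,p=pose(s); print(s["time"],"head",np.degrees(np.arctan2(A[1,0],A[0,0])),inst(p))
f=s["ft_force"]; print("along xs",f[:2]@XS,"ys",f[:2]@YS,f[2])
E
```

```text
16.55 head 76.33503546562079 [-68.3  34.9  32.2]
along xs -8.170901558322381 ys 1.2680001371304568 1.1644550814867842
```

{"api": "jog_arm", "payload": {
  "moves": [0, 0, 0, 0, 0, 0, 0, -0.002, 0, -0.002, 0, 0, 0, 0, -0.002, 0, -0.002, 0, 0, 0, 0, -0.002, 0, -0.002, 0, 0, 0, 0, -0.002, 0, -0.06, 0, 0, 0, 0, 0, 0, -0.13, 0, 0, 0, 0, 0, 0, -0.2, 0, 0, 0, 0, 0, 0, -0.25, 0, 0, 0, 0]
}}

```text
time: 17.55
position: [0.4593, -0.0636, 0.0956]
tool_rot: [-2.112, -1.662, -0.667]
ft_force: [0.3, 0.3, -0.4]
grip_width: 0.501
grip_force: 0.0
```

```bash
python3 - <<'E'
from h import *
s,im=snap("wrist","w8"); A,p=pose(s); print(s["time"],inst(p))
hsv=cv2.cvtColor(im["pixels"],cv2.COLOR_RGB2HSV)
g=cv2.inRange(hsv,(45,100,40),(80,255,255)); o=cv2.inRange(hsv,(2,150,60),(18,255,255))
for n,m,a,b in(("green",g,250,380),("orange",o,330,560)):
    m[:,:a]=0; m[:,b:]=0; m[280:]=0
    k,l,stt,c=cv2.connectedComponentsWithStats(m)
    for t in range(1,k):
        if stt[t,4]>40: print(n,stt[t],c[t])
np.set_printoptions(suppress=True)
go(st(-.0673,-.0445,.0309),ori(HD))
E
```

```text
17.55 [-110.    34.6   95.6]
green [ 301  229   23   51 1045] [312.14162679 255.13301435]
orange [ 407  172   64  107 3957] [435.92873389 231.04144554]
shift [-0.006  0.26   0.264] turn [0.004 0.    0.001]
```

{"api": "jog_arm", "payload": {
  "moves": [0, 0.2, 0, 0, 0, 0, 0, -0.003, 0.26, 0, 0, 0, 0, 0, -0.005, 0.263, 0.1, 0, 0, 0, 0, -0.006, 0.263, 0.2, 0, 0, 0, 0, -0.006, 0.263, 0.264, 0, 0, 0, 0, -0.006, 0.263, 0.264, 0, 0, 0, -1, -0.006, 0.263, 0.264, 0, 0, 0, -1, -0.006, 0.263, 0.264, 0, 0, 0, -1],
  "newtons": 40
}}

```text
time: 18.6
position: [0.5466, -0.0391, 0.0291]
tool_rot: [-2.112, -1.662, -0.667]
ft_force: [0.2, -0.2, -0.5]
grip_width: 0.247
grip_force: 0.0
```

```bash
python3 - <<'E'
from h import *
s=ctrl.get_state(); A,p=pose(s); print(s["time"],"head",np.degrees(np.arctan2(A[1,0],A[0,0])),inst(p),s["grip_width"],s["grip_force"])
f=s["ft_force"]; print("along xs",f[:2]@XS,"ys",f[:2]@YS,f[2])
E
```

```text
18.6 head 76.44045946744498 [-65.7 -44.5  29.1] 0.24685945017364358 0.0
along xs -0.10711602752906096 ys -0.2503949738396484 -0.5316312011360472
```

{"api": "jog_arm", "payload": {
  "moves": [0, 0, 0, 0, 0, 0, -1, 0, 0, 0, 0, 0, 0, -1, 0, 0, 0, 0, 0, 0, -1, -0.014, 0, -0.0095, 0, 0, 0, -1, -0.034, 0, -0.024, 0, 0, 0, -1, -0.06, 0, -0.042, 0, 0, 0, -1, -0.085, 0, -0.0595, 0, 0, 0, -1, -0.11, 0, -0.077, 0, 0, 0, -1]
}}

```text
time: 19.6
position: [0.5366, -0.0771, 0.0284]
tool_rot: [-2.109, -1.662, -0.666]
ft_force: [1.0, 1.8, 3.6]
grip_width: 0.134
grip_force: 40.0
```

```bash
python3 - <<'E'
from h import *
s=ctrl.get_state(); A,p=pose(s); print(s["time"],"head",np.degrees(np.arctan2(A[1,0],A[0,0])),inst(p),s["grip_width"],s["grip_force"])
f=s["ft_force"]; print("along xs",f[:2]@XS,"ys",f[:2]@YS,f[2])
go(st(-.067-.14,-.045,p[2]+.008),ori(HD))
E
```

```text
19.6 head 76.46444340869293 [-105.   -43.7   28.4] 0.13403057812552763 40.00054129399359
along xs 1.9953958420531344 ys -0.5668470566048408 3.6441520440710313
shift [-0.263  0.004 -0.217] turn [-0.001 -0.001  0.001]
```

{"api": "jog_arm", "payload": {
  "moves": [-0.03, 0, -0.023, 0, 0, 0, -1, -0.06, 0, -0.046, 0, 0, 0, -1, -0.1, 0, -0.074, 0, 0, 0, -1, -0.14, 0, -0.102, 0, 0, 0, -1, -0.18, 0, -0.13, 0, 0, 0, -1, -0.22, 0, -0.158, 0, 0, 0, -1, -0.26, 0, -0.186, 0, 0, 0, -1, -0.3, 0, -0.214, 0, 0, 0, -1]
}}

```text
time: 20.6
position: [0.5104, -0.1857, 0.0289]
tool_rot: [-2.111, -1.662, -0.665]
ft_force: [0.7, -0.2, -0.1]
grip_width: 0.136
grip_force: 40.0
```

```bash
python3 - <<'E'
from h import *
s,im=snap("wrist","w9"); A,p=pose(s); print(s["time"],inst(p),s["grip_width"],s["ft_force"])
hsv=cv2.cvtColor(im["pixels"],cv2.COLOR_RGB2HSV)
g=cv2.inRange(hsv,(45,100,40),(80,255,255)); o=cv2.inRange(hsv,(2,150,60),(18,255,255)); b=cv2.inRange(hsv,(100,120,40),(125,255,255))
for n,m in(("green",g),("orange",o),("blue",b)):
    m[280:]=0; k,l,stt,c=cv2.connectedComponentsWithStats(m)
    for t in range(1,k):
        if stt[t,4]>40: print(n,stt[t],c[t].round(1))
ys,xs=np.nonzero(o[100:280,250:380]); ys+=100; xs+=250
# expected position of green blade (home): base and tip
P=[st(-.0575+.004-.002,.035,.018),st(-.0535-.002-.0275,.035,.018+.0393)]
print("expected blade base/tip px",proj(im,P,s).round(1)); r=ys.min(); print("thin row",r,xs[ys==r+3].min(),xs[ys==r+3].max())
A2=ray(im,((xs[ys==r+3].mean()),r),.02,s)[0]; print("thin end in stand",inst(A2))
E
```

```text
20.6 [-216.7  -43.7   28.9] 0.1357067384073907 [ 0.66489863 -0.17765956 -0.08793782]
green [135   0  34  40 960] [150.1  18.7]
green [178  13  11  26  52] [185.8  24.8]
orange [ 15  59  28  71 597] [34.4 95. ]
orange [46 95 21  8 94] [55.3 98.3]
orange [ 286  130   53  150 7478] [312.5 205.7]
orange [  0 132  19  10 106] [  7.9 136.3]
orange [  0 151  41  62 367] [ 14.6 199. ]
orange [  8 151  17  15  85] [ 17.2 159.2]
expected blade base/tip px [[179.1  35. ]
 [147.   11.6]]
thin row 130 291 334
thin end in stand [-123.   -43.7   20. ]
```

{"api": "jog_arm", "payload": {
  "moves": [-0.009, 0, 0.0135, 0, 0, 0, -1, -0.0185, 0, 0.0265, 0, 0, 0, -1, -0.0185, 0, 0.0265, 0, 0, 0, -1, -0.0185, 0, 0.0265, 0, 0, 0, 0, -0.0185, 0, 0.0265, 0, 0, 0, 0, -0.0185, 0, 0.0265, 0, 0, 0, 0, -0.0185, 0, -0.1, 0, 0, 0, 0, -0.0185, 0, -0.25, 0, 0, 0, 0]
}}

```text
time: 21.65
position: [0.4991, -0.2303, 0.0876]
tool_rot: [-2.108, -1.661, -0.664]
ft_force: [-0.3, -1.3, -0.6]
grip_width: 0.493
grip_force: 0.0
```

```bash
python3 - <<'E'
from h import *
s=ctrl.get_state(); A,p=pose(s); print(s["time"],inst(p),s["ft_force"])
# view: camera over the stand mouth, leaned, high enough
go(st(-.20,.0,.20),ori(HD))
E
```

```text
21.65 [-262.7  -43.3   87.6] [-0.31178133 -1.28380091 -0.58681738]
shift [ 0.386 -0.145 -0.186] turn [-0.002 -0.001  0.001]
```

{"api": "jog_arm", "payload": {
  "moves": [0, 0, -0.1, 0, 0, 0, 0, 0.1, -0.05, -0.12, 0, 0, 0, 0, 0.252, -0.21, -0.02, 0, 0, 0, 0, 0.252, -0.21, -0.02, 0, 0, 0, 0, 0.252, -0.21, -0.02, 0, 0, 0, 0, 0.252, -0.21, -0.02, 0, 0, 0, 0, 0.252, -0.21, -0.02, 0, 0, 0, 0, 0.252, -0.21, -0.02, 0, 0, 0, 0]
}}

```text
time: 22.65
position: [0.4521, -0.1602, 0.1353]
tool_rot: [-2.112, -1.661, -0.664]
ft_force: [0.1, -0.4, -0.2]
grip_width: 0.501
grip_force: 0.0
```

```bash
python3 - <<'E'
from h import *
s,im=snap("wrist","w10"); A,p=pose(s); print(s["time"],inst(p))
px=im["pixels"].astype(int); hsv=cv2.cvtColor(im["pixels"],cv2.COLOR_RGB2HSV)
print("rear edge exp",proj(im,[st(-.0675,y,.018) for y in(.055,.045,.025,.015)],s).round(1).tolist())
print("plate edge exp",proj(im,[st(-.0625,y,.01) for y in(-.02,0.)],s).round(1).tolist())
print("nose exp lower front z=18/23.5",proj(im,[st(-.0195,.035,.018),st(-.0195,.035,.0235)],s).round(1).tolist())
for y,z,x in((.055,.018,-.0675),(.047,.018,-.0675),(.022,.018,-.0675),(0.,.01,-.0625),(-.02,.01,-.0625)):
    c,r=np.round(proj(im,st(x,y,z),s)[0]).astype(int); print(y,c,r,[ (q,px[q,c].sum()) for q in range(max(r-9,0),r+12)])
c,r=np.round(proj(im,st(-.0195,.035,.018),s)[0]).astype(int); print("nose",c,r,[(q,hsv[q,c].tolist()) for q in range(max(r-26,0),r+12,2)])
E
```

```text
22.65 [-205.6   18.9  135.3]
rear edge exp [[268.3, 163.5], [280.6, 163.5], [305.1, 163.5], [317.4, 163.5]]
plate edge exp [[359.2, 163.3], [335.2, 163.3]]
nose exp lower front z=18/23.5 [[293.8, 114.4], [293.6, 110.3]]
0.055 268 164 [(155, np.int64(411)), (156, np.int64(412)), (157, np.int64(411)), (158, np.int64(411)), (159, np.int64(406)), (160, np.int64(408)), (161, np.int64(411)), (162, np.int64(408)), (163, np.int64(413)), (164, np.int64(407)), (165, np.int64(344)), (166, np.int64(228)), (167, np.int64(228)), (168, np.int64(228)), (169, np.int64(222)), (170, np.int64(305)), (171, np.int64(403)), (172, np.int64(404)), (173, np.int64(404)), (174, np.int64(403)), (175, np.int64(395))]
0.047 278 164 [(155, np.int64(403)), (156, np.int64(408)), (157, np.int64(406)), (158, np.int64(409)), (159, np.int64(409)), (160, np.int64(412)), (161, np.int64(409)), (162, np.int64(406)), (163, np.int64(411)), (164, np.int64(408)), (165, np.int64(345)), (166, np.int64(229)), (167, np.int64(227)), (168, np.int64(232)), (169, np.int64(229)), (170, np.int64(295)), (171, np.int64(323)), (172, np.int64
[... 1243 characters left out ...]
, np.int64(332)), (164, np.int64(306)), (165, np.int64(238)), (166, np.int64(148)), (167, np.int64(128)), (168, np.int64(130)), (169, np.int64(123)), (170, np.int64(212)), (171, np.int64(332)), (172, np.int64(551)), (173, np.int64(568)), (174, np.int64(553))]
nose 294 114 [(88, [107, 202, 126]), (90, [107, 202, 130]), (92, [107, 201, 104]), (94, [106, 204, 60]), (96, [107, 196, 133]), (98, [107, 190, 55]), (100, [110, 184, 50]), (102, [108, 184, 50]), (104, [109, 189, 50]), (106, [107, 194, 50]), (108, [106, 213, 49]), (110, [108, 191, 56]), (112, [107, 181, 45]), (114, [150, 18, 14]), (116, [90, 57, 9]), (118, [18, 24, 136]), (120, [17, 22, 207]), (122, [19, 21, 210]), (124, [19, 23, 211])]
```

```bash
python3 - <<'E'
from h import *
s,im=snap("scene","s2"); s,im=snap("top","t2"); hsv=cv2.cvtColor(im["pixels"],cv2.COLOR_RGB2HSV)
e=proj(im,[st(-.122,-.044,.004),st(-.22,-.044,.03)]); print("expected",e.round(1).tolist())
m=cv2.inRange(hsv,(5,150,100),(18,255,255)); k=np.zeros_like(m); k[235:270,300:372]=255; print(cv2.minAreaRect(cv2.findNonZero(m&k)))
s,im=pickle.load(open("s2.pkl","rb")); hsv=cv2.cvtColor(im["pixels"],cv2.COLOR_RGB2HSV); m=cv2.inRange(hsv,(5,150,100),(18,255,255))
e=proj(im,[st(-.122,-.044,.002),st(-.24,-.044,.047),st(-.173-.051,-.044,.004)]); print("scene exp",e.round(1).tolist())
n,l,t,c=cv2.connectedComponentsWithStats(m); print([ (t[i].tolist(),c[i].round(1).tolist()) for i in range(1,n) if t[i,4]>30])
E
```

```text
expected [[327.5, 243.5], [357.6, 249.4]]
((342.490234375, 247.54324340820312), (33.73072814941406, 7.756738185882568), 12.804265022277832)
scene exp [[326.6, 272.4], [359.5, 247.2], [354.7, 262.0]]
[([354, 217, 7, 9, 32], [356.4, 220.6]), ([363, 216, 11, 11, 87], [368.0, 221.7]), ([324, 248, 34, 24, 224], [343.2, 261.9])]
```

Seen by both the top and scene cameras, the wedge lies flat where expected, about 60 mm clear of the stand. The carrier is home and clamped, so I hand in.

```bash
python3 -c "
from bench import ctrl
print(ctrl.close_job())"
```

```text
the job is handed in; nothing more can be done
None
```

The job is handed in after about 23 s of robot time: my last camera checks showed the carrier at its stop with the blue arm down on it and the orange wedge lying flat on the worktop, about 60 mm clear of the stand; the judge returned no verdict.

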